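# Draw up a sunken cover with its spring-loaded captive screw

## Robot

A 7-joint arm with a two-finger parallel gripper is mounted at the origin on a cart in front of the work surface, level with it; the furniture and walls round the work are solid. World frame = base frame: x ahead of the robot, y to its left, z up, the work surface at z = 0. Lengths are in m, angles in rad, forces in N, time in s.
With the tool pointing down it reaches from about 0.425 to 0.875 m from the base axis. Payload 4.7 kg.
Tool frame: the origin (TCP) lies where the fingers leave the gripper's body, on its centre line; the fingertips stand 70 mm ahead of it and the grasp point (between the pads) lies 51 mm ahead of it; z points along the fingers, y is the line along which they close (so a half turn about z gives the same grasp; the last joint's range is limited). The gripper opens to 87 mm and grips with 3 to 60 N. Pads are 19 mm wide; open, the fingers measure 117 mm over their backs; the gripper's body (75 mm by 190 mm) begins 51 mm behind the grasp point.
Start: joints at [0.014, 0.321, -0.07, 1.45, 0.023, 1.371, -0.057], TCP at [0.65, -0, 0.292] pointing down, gripper open.
Joint ranges: [-2.86, 2.86], [-0.3, 2.09], [-1.38, 1.24], [0.06, 2.45], [-1.56, 4.7], [0.09, 2.05], [-2.69, 2.69]. Speed limits (rad/s): [2.57, 2.57, 3.14, 3.14, 3.14, 3.14, 3.14].

## Interface

Orientations are given as a rotation vector (axis times angle).
In Python, from bench import ctrl gives the robot as it stands.
- The arm moves only by the tool drive_tool, never from a script. Its argument "motion" is a list of rows, each a list of 3 entries, a list of its own where there are three numbers: the shift along the tool's x, y, z in cm, then the turn, a rotation vector about the tool's x, y, z in degrees, then the opening, from -1 (shut) to 1 (fully open). In form: [[[x, y, z], [ax, ay, az], claw], ...]. A call has 1 to 12 rows; each row shifts and turns the commanded pose from where the row before left it, along the tool's axes as they then stand; what a row does not reach is not made up. A row lasts 1/8 s, in which the tool goes at most 62.5 mm and 10.7 degrees, less where a joint would pass 70% of its speed; a pose out of reach is approached as far as the arm can. A call with a gripper value outside its range is refused whole. The fingers move at their own pace and stop on an object; "force" is the grip in N (left out, the last holds). Time passes only in rows, so rows that do not move let the fingers close. It gives the time, the measured TCP pose, the force, the opening and the grip force at its end, in the units of the state.
- ctrl.get_state(): the state, without advancing time (a new reading comes with each control period).
- ctrl.get_image(name): name is "scene" or "side" or "wrist"; returns the picture (480x640x3 uint8, red, green, blue); there is no depth.
- ctrl.calibration(name): a dict with "K" (3x3 intrinsics, pixels), "origin" and "attitude" of the camera in the world; the wrist camera has in their place "tool_from_camera" (4x4, takes a point from camera to tool coordinates, whose origin is the TCP and whose axes are the flange's). Camera axes: x right, y up, looking along -z (the intrinsics and any distortion apply to the point x, -y, -z); pixel columns grow to the right and rows downward; lengths in m; the calibration is good to about 2 mm. A picture is of the moment at which its call begins: read the wrist's pose just before it. calibration takes no time and is no camera call.
- ctrl.close_job(): hands the job in; it is judged then, once.
The state is a dict: "time": time; "joint_positions": joint angles; "qd": joint speeds; "joint_torque": joint torques, N m; "position": TCP position; "tool_rot": TCP orientation; "ft_force": force on the tool from outside, world axes, zero at the start; "torque": the same for the moment, N m; "grip_width": opening from 0.0 (shut) to 1.0 (fully open); "grip_force": force on a finger pad.
Only numpy, scipy, OpenCV 4.12 (cv2) and the standard library are available. Lean on these libraries where they do the work, as an engineer would, in place of code of your own. Each camera call takes 0.05 s, during which the arm holds its last target. There are 200 camera calls.

## Task

The yellow cover of the blue bench power unit sits sunk in its case: pull the black captive-screw knob up against its spring until you feel the thread, feel for the thread's start by turning the knob clockwise under a light pull, draw it up into the thread there, and drive it clockwise until the cover is flush with the case rim; then let go. Never load the thread with more than about 20 N, pulling or turning, and leave the grease tin, the solder spool and the small box beside the unit where they stand.

Things in the scene. Friction and masses are not known exactly. Their poses are not given: they have to be found in the camera images.
- power_unit: Blue open-topped case fixed to the bench, 140 (x) x 190 (y) x 60 mm high; origin at the centre of its underside, z up and along the screw's axis. An aluminium bridge 44 mm wide, top 68 mm up, crosses its middle along y and carries a steel boss 58 mm across, top 102 mm up, that hides the nut.
- knob (a point): Centre of the round black knurled knob, 32 mm across and 28 mm high, on the unit's z axis; can be gripped here from above at any yaw. Parked it is 130 mm above the bench, the knob's underside 14 mm above the boss with a thin stem between. Moves up and turns with the knob.
- cover (a joint): How far cover, screw and knob together are raised (m): 0 parked (cover 23 mm below the rim), 0.023 flush. A spring pulls them down with 5 N plus 0.25 N per mm; they weigh 2 N more. The pin meets the nut's flat under-face at 0.008; in the gap of the thread start it can be drawn up to 0.019; turned on from there it rests on the thread, 0.017 at its start, 0.023 at its end.
- screw (a joint): Turn of the knob (rad), grows clockwise seen from above, starts within 0.1 of 0. The thread is left-handed: clockwise draws the screw up, 3.3 mm per rad with 2 mm axial play; the hand must follow the rise. From the gap's near edge: 0.25 rad free turning, 1.8 rad rising thread, 0.7 rad level, then a stop.
- boss_top (a point): Centre of the boss's top. Inside it the thread start is an unseen gap in the nut's under-face, 0.1 to 1.4 rad clockwise of the pin's first place; sliding under the face the pull is felt beyond the spring's, at the gap this goes. The nut is sprung: pushed up it yields 1 mm per 3.5 N, pushed down not at all. It hardly turns.
- thread_pin: Hidden pin, 6 mm thick, that is the screw's thread; fixed to the knob, origin on the axis at the pin's height, x along the pin. The nut's load on it must stay below 25 N, also sideways at a stop (0.4 N m on the knob); 5 to 9 N is plenty for feeling. On the rising thread it stays put when the knob is let go; before it has caught, it snaps back down.
- grease_tin: Round red tin, 68 mm across, 30 mm high, loose beside the unit; origin under its centre. Leave alone.
- solder_spool: Pale solder spool standing on its flange, 54 mm across, 30 mm high, loose beside the unit; origin under its centre. Leave alone.
- bearing_box: Small cardboard box, black, yellow and white, 55 x 35 x 66 mm, standing loose behind the unit; origin under its centre. Leave alone.

How it is judged:
By the outcome, as a careful person would: the job done as asked, in the order asked, and still so for the second after the job is handed in, with the robot touching nothing.
It also fails if it takes over 64 s, if anything falls off the work surface, if the arm or the gripper's body presses on something with over 40 N, if the wrist force passes 120 N, or if a joint passes its speed limit or range.

## Working session

There is one attempt and no reset: what is moved stays moved. The work goes in short steps, Python scripts to look and compute and a tool call to move; the robot and the scene stay as the last step left them, time stands still between calls to the robot, and variables do not carry over. Pictures are saved under pics/ and viewed, at most 10 in all, crops included, and the job is handed in when it is done.

Besides the shell and the picture viewer there is one more tool, called after ">>>" as a command line: name --argument value ..., lists and objects as JSON in quotes. drive_tool: Moves the arm, as the interface text tells. Its arguments: {"type":"object","properties":{"motion":{"type":"array","items":{"type":"array"}},"force":{"type":"number"}},"required":["motion"]}

```bash
mkdir -p pics; ls
python3 - <<'E'
from bench import ctrl
import cv2,numpy as np
s=ctrl.get_state();print(s)
ims=[]
for n in("scene","side","wrist"):
    im=ctrl.get_image(n)[:,:,::-1];cv2.imwrite(f"pics/{n}0.png",im);ims.append(im)
    c=ctrl.calibration(n);print(n,{k:np.round(np.array(v),4).tolist() if not isinstance(v,str) else v for k,v in c.items()})
E
```

```text
pics
{'time': 0.0, 'joint_positions': array([ 0.01411416,  0.32182307, -0.0700747 ,  1.45167726,  0.02259188,
        1.37079733, -0.05692314]), 'qd': array([-7.01001961e-05, -1.50761732e-03,  2.50538040e-04, -6.05939700e-04,
        9.17628591e-04, -1.54482857e-03, -7.11269511e-04]), 'joint_torque': array([-2.58547143e-04, -4.91284704e+01, -4.03903294e-01, -3.12526345e+01,
       -6.40594075e-02,  4.37659642e-02,  1.61017233e-04]), 'position': array([ 6.49577473e-01, -5.61820851e-05,  2.91160126e-01]), 'tool_rot': array([-2.22054966, -2.22051009,  0.00223147]), 'ft_force': array([-0.85364804,  0.02958586,  0.08594554]), 'torque': array([-0.01146209, -0.03126188,  0.00526456]), 'grip_force': 0.0, 'grip_width': 1.0004008534767017}
scene {'K': [[617.6242, 0.0, 321.3494], [0.0, 617.6242, 245.02], [0.0, 0.0, 1.0]], 'origin': [-0.0395, 0.6226, 0.7851], 'attitude': [0.4245, -1.0289, -2.2018]}
side {'K': [[448.527, 0.0, 322.5359], [0.0, 448.527, 237.8592], [0.0, 0.0, 1.0]], 'origin': [0.2232, -0.6494, 0.4617], 'attitude': [1.0959, -0.2381, -0.3948]}
wrist {'K': [[411.1054, 0.0, 317.237], [0.0, 411.1054, 236.0434], [0.0, 0.0, 1.0]], 'tool_from_camera': [[0.0015, 0.9676, 0.2527, 0.0699], [1.0, -0.0014, -0.0006, -0.0003], [-0.0002, 0.2527, -0.9676, -0.0922], [0.0, 0.0, 0.0, 1.0]]}
```

View pics/scene0.png

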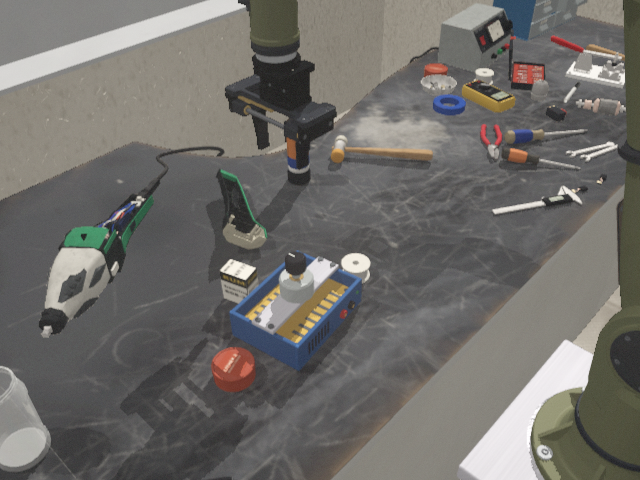

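View pics/wrist0.png

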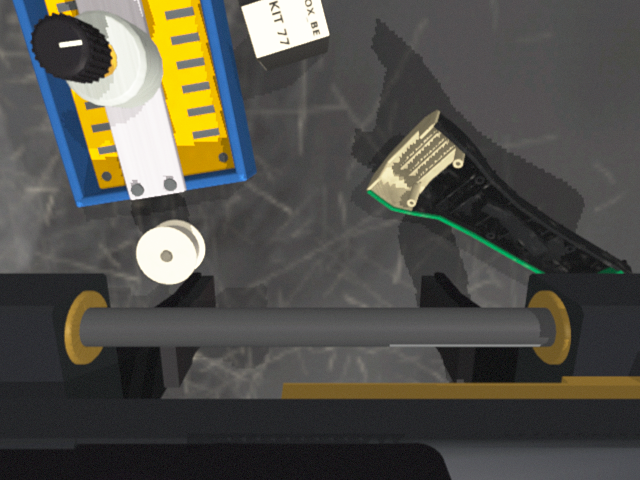

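View pics/side0.png

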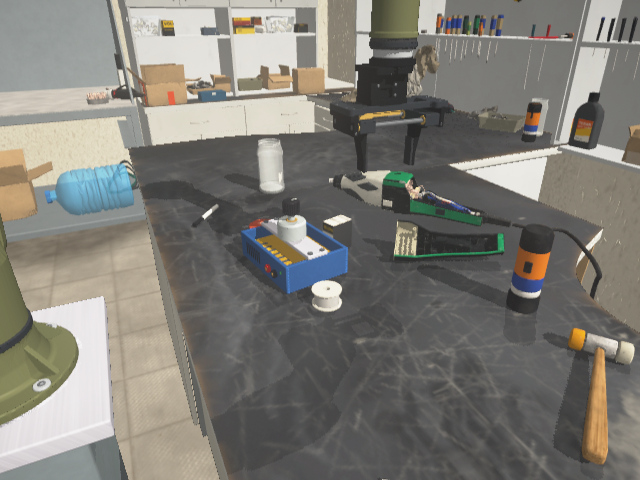

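The knob top's centre is at about (295,256) in the scene view, (72,47) in the wrist view and (291,201) in the side view. The unit is slightly rotated, and the spool, tin and box stand low beside it.

```bash
cat > h.py <<'E'
from bench import ctrl
import cv2,numpy as np
from scipy.spatial.transform import Rotation as R
def ray(n,px,s=None):
    c=ctrl.calibration(n);K=np.array(c["K"])
    d=np.array([(px[0]-K[0,2])/K[0,0],-(px[1]-K[1,2])/K[1,1],-1])
    if n=="wrist":
        T=np.array(c["tool_from_camera"]);Q=R.from_rotvec(s["tool_rot"]).as_matrix()
        return s["position"]+Q@T[:3,3],Q@T[:3,:3]@d
    return np.array(c["origin"]),R.from_rotvec(c["attitude"]).as_matrix()@d
def onz(n,px,z,s=None):
    o,d=ray(n,px,s);return o+d*(z-o[2])/d[2]
E
python3 - <<'E'
from h import *
s=ctrl.get_state()
print(onz("scene",(295,256),.144),onz("side",(291,201),.144),onz("wrist",(70,45),.144,s))
print(onz("wrist",(80,207),.06,s),onz("wrist",(255,178),.06,s), "box",onz("wrist",(290,10),.066,s))
E
```

```text
[0.50965026 0.11238373 0.144     ] [0.50834384 0.10789203 0.144     ] [0.51622552 0.11318162 0.144     ]
[0.45953101 0.0089802  0.06      ] [0.60031263 0.0323229  0.06      ] box [0.62996864 0.15000582 0.066     ]
```

>>> drive_tool --motion '[[[3.8,-4.5,0],[0,0,0],1],[[3.8,-4.5,0],[0,0,0],1],[[3.7,-4.6,0],[0,0,0],1],[[0,0,0],[0,0,-10],1],[[0,0,0],[0,0,-10],1],[[0,0,0],[0,0,-10],1],[[0,0,0],[0,0,-10],1],[[0,0,0],[0,0,-10],1],[[0,0,0],[0,0,-10],1],[[0,0,0],[0,0,-10],1],[[0,0,0],[0,0,-10],1],[[0,0,0],[0,0,-10],1]]' --force 25

```text
time: 1.65
position: [0.5138, 0.1129, 0.292]
tool_rot: [0.009, -3.141, 0.0]
ft_force: [-0.5, -0.2, 0.4]
grip_width: 1.005
grip_force: 0.0
```

>>> drive_tool --motion '[[[0,0,0],[0,0,-10],1],[[0,0,0],[0,0,-10],1],[[0,0,0],[0,0,-10],1],[[0,0,0],[0,0,-10],1],[[0,0,0],[0,0,0],1],[[0,0,0],[0,0,0],1]]'

```text
time: 2.4
position: [0.5139, 0.1129, 0.2921]
tool_rot: [1.07, -2.953, 0.0]
ft_force: [-0.8, 0.8, 0.2]
grip_width: 0.999
grip_force: 0.0
```

Run:
```python
from h import *
s=ctrl.get_state();im=ctrl.get_image("wrist");cv2.imwrite("pics/w1.png",im[:,:,::-1]);print(s)
```

```text
{'time': 2.4, 'joint_positions': array([-0.04335167,  0.06869711, -0.23346505,  1.74988021,  0.01642044,
        1.32512326,  1.98571809]), 'qd': array([ 4.19711686e-04,  5.10254258e-04, -2.34018852e-04, -1.16120919e-03,
        1.07376756e-03,  4.23509978e-06,  9.73262519e-03]), 'joint_torque': array([ 1.62535720e-02, -3.42030609e+01, -4.40105069e-01, -3.09212673e+01,
        7.48368446e-02,  5.80453011e-02,  6.26056353e-04]), 'position': array([0.5139282 , 0.11290406, 0.29213947]), 'tool_rot': array([ 1.07009153e+00, -2.95349313e+00,  4.78475558e-05]), 'ft_force': array([-0.75090107,  0.81035914,  0.18172574]), 'torque': array([0.14539995, 0.07022958, 0.01380212]), 'grip_force': 0.0, 'grip_width': 0.9992062251194002}
```

View pics/w1.png

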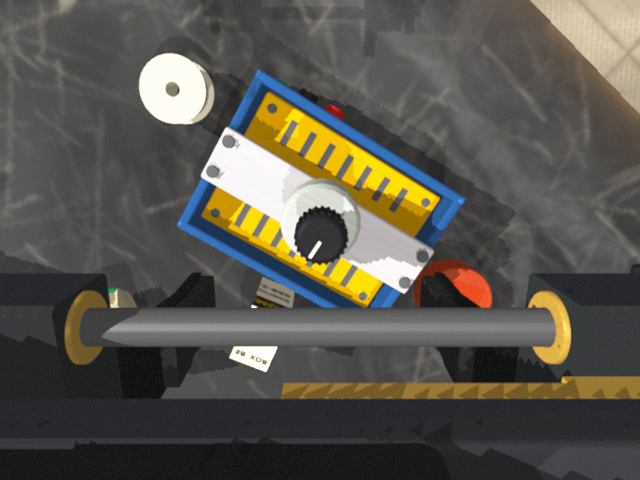

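The knob is now near the picture's centre, its top at about (321,234), and all three loose things are clear of the fingers' path down.

Run:
```python
from h import *
s=ctrl.get_state();im=cv2.imread("pics/w1.png")
m=(im.max(2)<60).astype(np.uint8);m[:180]=0;m[280:]=0;m[:,:270]=0;m[:,370:]=0
m=cv2.morphologyEx(m,cv2.MORPH_OPEN,np.ones((5,5)))
c=max(cv2.findContours(m,0,1)[0],key=cv2.contourArea);print(cv2.minEnclosingCircle(c),cv2.boundingRect(c))
p=cv2.minEnclosingCircle(c)[0]
Q=R.from_rotvec(s["tool_rot"])
for z in(.144,.137,.13):
    w=onz("wrist",p,z,s);print(z,w,Q.inv().apply(w-s["position"])*100)
```

```text
((321.0, 235.0), 27.802976608276367) (296, 208, 51, 50)
0.144 [0.50698885 0.11151155 0.144     ] [ 0.62229375  0.33617557 14.81469865]
0.137 [0.50834169 0.11274004 0.137     ] [ 0.4395786   0.34372248 15.5146642 ]
0.13 [0.50969453 0.11396852 0.13      ] [ 0.25686345  0.35126938 16.21462975]
```

>>> drive_tool --motion '[[[0.45,0.35,0],[0,0,0],1],[[0,0,3],[0,0,0],1],[[0,0,3],[0,0,0],1],[[0,0,3],[0,0,0],0.2],[[0,0,2],[0,0,0],0.0],[[0,0,0],[0,0,0],-0.1],[[0,0,0],[0,0,0],-0.1]]' --force 25

```text
time: 3.32
position: [0.5087, 0.1129, 0.1832]
tool_rot: [-1.074, 2.951, -0.0]
ft_force: [-0.2, 1.1, 0.1]
grip_width: 0.63
grip_force: 0.0
```

Run:
```python
from h import *
s=ctrl.get_state();im=ctrl.get_image("wrist");cv2.imwrite("pics/w2.png",im[:,:,::-1]);print(s["position"],s["ft_force"],s["grip_width"])
```

```text
[0.50873021 0.11293158 0.18324634] [-0.22247664  1.0957733   0.07003233] 0.6298919765381878
```

View pics/w2.png

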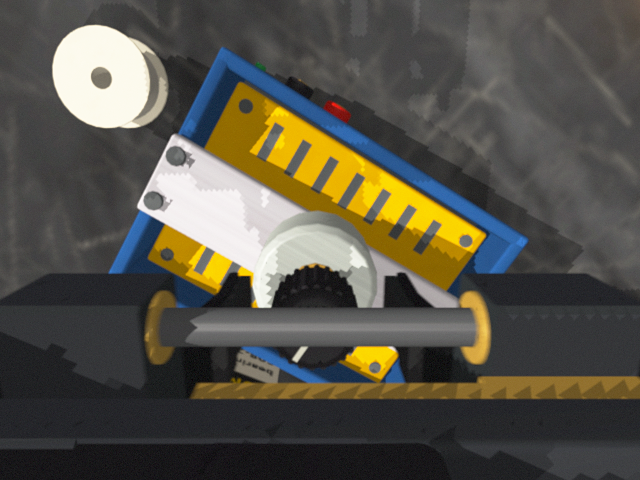

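The knob lies between the fingers, its column about 316 against a finger midpoint of 317, so I close now.

>>> drive_tool --motion '[[[0,0,0.2],[0,0,0],-0.1],[[0,0,0],[0,0,0],-0.3],[[0,0,0],[0,0,0],-0.6],[[0,0,0],[0,0,0],-1],[[0,0,0],[0,0,0],-1],[[0,0,0],[0,0,0],-1],[[0,0,0],[0,0,0],-1]]' --force 25

```text
time: 4.25
position: [0.509, 0.1121, 0.1806]
tool_rot: [-1.073, 2.951, -0.002]
ft_force: [3.8, -4.0, 1.6]
grip_width: 0.359
grip_force: 25.0
```

>>> drive_tool --motion '[[[0,-0.08,0],[0,0,0],-1],[[0,0,-0.1],[0,0,0],-1],[[0,0,-0.2],[0,0,0],-1],[[0,0,-0.2],[0,0,0],-1],[[0,0,0],[0,0,0],-1],[[0,0,0],[0,0,0],-1]]'

```text
time: 5.0
position: [0.509, 0.1119, 0.1839]
tool_rot: [-1.074, 2.952, -0.0]
ft_force: [6.4, -1.5, -8.0]
grip_width: 0.36
grip_force: 25.0
```

>>> drive_tool --motion '[[[-0.05,-0.08,-0.1],[0,0,0],-1],[[0,0,-0.1],[0,0,0],-1],[[0,0,0],[0,0,0],-1],[[0,0,0],[0,0,0],-1]]'

```text
time: 5.5
position: [0.5091, 0.1119, 0.1857]
tool_rot: [1.074, -2.951, -0.001]
ft_force: [5.1, -1.6, -7.3]
grip_width: 0.359
grip_force: 25.0
```

>>> drive_tool --motion '[[[-0.03,-0.05,-0.1],[0,0,0],-1],[[0,0,-0.1],[0,0,0],-1],[[0,0,0],[0,0,0],-1]]'

```text
time: 5.88
position: [0.5093, 0.1119, 0.1884]
tool_rot: [1.074, -2.95, -0.001]
ft_force: [1.7, -1.7, -8.2]
grip_width: 0.353
grip_force: 25.0
```

>>> drive_tool --motion '[[[0,0,-0.1],[0,0,0],-1],[[0,0,0],[0,0,0],-1],[[0,0,0],[0,0,0],-1]]'

```text
time: 6.25
position: [0.5094, 0.1118, 0.1895]
tool_rot: [1.074, -2.95, -0.001]
ft_force: [1.0, -0.1, -12.0]
grip_width: 0.358
grip_force: 25.0
```

>>> drive_tool --motion '[[[0,0,-0.1],[0,0,0],-1],[[0,0,0],[0,0,0],-1],[[0,0,0],[0,0,0],-1]]'

```text
time: 6.62
position: [0.5094, 0.1118, 0.1905]
tool_rot: [1.074, -2.95, -0.001]
ft_force: [-0.0, 0.7, -16.3]
grip_width: 0.361
grip_force: 25.0
```

>>> drive_tool --motion '[[[0,0,0],[0,0,4],-1],[[0,0,0],[0,0,0],-1]]'

```text
time: 6.88
position: [0.5095, 0.1118, 0.1907]
tool_rot: [0.971, -2.986, -0.001]
ft_force: [-1.2, 0.5, -15.8]
grip_width: 0.355
grip_force: 25.0
```

>>> drive_tool --motion '[[[0,0,0],[0,0,4],-1],[[0,0,0],[0,0,0],-1]]'

```text
time: 7.12
position: [0.5095, 0.1118, 0.1907]
tool_rot: [0.868, -3.017, -0.001]
ft_force: [-1.3, 1.3, -16.0]
grip_width: 0.359
grip_force: 25.0
```

>>> drive_tool --motion '[[[0,0,0],[0,0,4],-1],[[0,0,0],[0,0,0],-1]]'

```text
time: 7.38
position: [0.5095, 0.1119, 0.1908]
tool_rot: [0.763, -3.046, -0.001]
ft_force: [-3.2, 2.0, -16.1]
grip_width: 0.359
grip_force: 25.0
```

>>> drive_tool --motion '[[[0,0,0],[0,0,4],-1],[[0,0,0],[0,0,0],-1]]'

```text
time: 7.62
position: [0.5095, 0.1119, 0.1908]
tool_rot: [0.657, -3.07, -0.001]
ft_force: [-2.7, 1.6, -17.3]
grip_width: 0.359
grip_force: 25.0
```

>>> drive_tool --motion '[[[0,0,0],[0,0,4],-1],[[0,0,0],[0,0,0],-1]]'

```text
time: 7.88
position: [0.5095, 0.1119, 0.1909]
tool_rot: [0.55, -3.091, -0.001]
ft_force: [-3.6, 1.6, -17.3]
grip_width: 0.359
grip_force: 25.0
```

>>> drive_tool --motion '[[[0,0,0],[0,0,4],-1],[[0,0,0],[0,0,0],-1]]'

```text
time: 8.12
position: [0.5095, 0.112, 0.1909]
tool_rot: [0.442, -3.109, -0.001]
ft_force: [-4.0, 2.4, -16.7]
grip_width: 0.359
grip_force: 25.0
```

>>> drive_tool --motion '[[[0,0,0],[0,0,4],-1],[[0,0,0],[0,0,0],-1]]'

```text
time: 8.38
position: [0.5095, 0.112, 0.1909]
tool_rot: [0.333, -3.122, -0.001]
ft_force: [-5.1, 2.0, -16.8]
grip_width: 0.356
grip_force: 25.0
```

>>> drive_tool --motion '[[[0,0,0],[0,0,4],-1],[[0,0,0],[0,0,0],-1]]'

```text
time: 8.62
position: [0.5095, 0.1121, 0.1909]
tool_rot: [0.224, -3.132, -0.001]
ft_force: [-5.0, 2.2, -16.2]
grip_width: 0.359
grip_force: 25.0
```

>>> drive_tool --motion '[[[0.06,0.01,0],[0,0,4],-1],[[0,0,0],[0,0,0],-1]]'

```text
time: 8.88
position: [0.5094, 0.1121, 0.1911]
tool_rot: [0.114, -3.139, -0.001]
ft_force: [-3.6, 3.8, -17.4]
grip_width: 0.355
grip_force: 25.0
```

>>> drive_tool --motion '[[[0,0,0],[0,0,4],-1],[[0,0,0],[0,0,0],-1]]'

```text
time: 9.12
position: [0.5094, 0.1122, 0.1912]
tool_rot: [0.004, -3.141, -0.001]
ft_force: [-3.4, 2.8, -17.5]
grip_width: 0.354
grip_force: 25.0
```

>>> drive_tool --motion '[[[0.02,0.03,0.03],[0,0,4],-1],[[0,0,0],[0,0,0],-1]]'

```text
time: 9.38
position: [0.5094, 0.1121, 0.1913]
tool_rot: [-0.105, -3.14, -0.0]
ft_force: [-4.6, 2.3, -14.9]
grip_width: 0.357
grip_force: 25.0
```

>>> drive_tool --motion '[[[0,0,0],[0,0,4],-1],[[0,0,0],[0,0,0],-1]]'

```text
time: 9.62
position: [0.5094, 0.1122, 0.1916]
tool_rot: [-0.215, -3.134, -0.0]
ft_force: [-6.3, 1.9, -11.9]
grip_width: 0.358
grip_force: 25.0
```

>>> drive_tool --motion '[[[0.05,0,0],[0,0,3],-1],[[0,0,0],[0,0,0],-1],[[0,0,0],[0,0,0],-1]]'

```text
time: 10.0
position: [0.5093, 0.1123, 0.1919]
tool_rot: [0.296, 3.127, 0.001]
ft_force: [-4.6, 2.6, -12.2]
grip_width: 0.357
grip_force: 25.0
```

>>> drive_tool --motion '[[[0,0,-0.1],[0,0,0],-1],[[0,0,0],[0,0,0],-1],[[0,0,0],[0,0,0],-1]]'

```text
time: 10.38
position: [0.5093, 0.1123, 0.1924]
tool_rot: [0.298, 3.127, 0.001]
ft_force: [-3.3, 2.3, -13.0]
grip_width: 0.352
grip_force: 25.0
```

>>> drive_tool --motion '[[[0.02,0,-0.1],[0,0,0],-1],[[0,0,0],[0,0,0],-1],[[0,0,0],[0,0,0],-1]]'

```text
time: 10.75
position: [0.5092, 0.1123, 0.1932]
tool_rot: [0.301, 3.126, 0.001]
ft_force: [-2.3, 2.7, -14.0]
grip_width: 0.36
grip_force: 25.0
```

>>> drive_tool --motion '[[[0,0,-0.1],[0,0,0],-1],[[0,0,-0.05],[0,0,0],-1],[[0,0,0],[0,0,0],-1],[[0,0,0],[0,0,0],-1]]' --force 35

```text
time: 11.25
position: [0.5092, 0.1123, 0.1953]
tool_rot: [0.301, 3.126, 0.001]
ft_force: [-2.7, 2.7, -7.7]
grip_width: 0.358
grip_force: 35.0
```

Run:
```python
from h import *
s=ctrl.get_state();print(s["position"],s["ft_force"],s["torque"],s["joint_positions"])
a=cv2.resize(ctrl.get_image("side")[150:300,220:380,::-1],None,fx=4,fy=4,interpolation=2)
cv2.imwrite("pics/s1.png",a[:600])
```

```text
[0.5091865  0.11229592 0.19530339] [-2.66962759  2.73954852 -7.7000202 ] [ 0.91498669  0.55363044 -0.0271099 ] [-0.10300173  0.12789328 -0.17655221  1.88585144  0.02489332  1.12857593
  1.09016794]
```

View pics/s1.png

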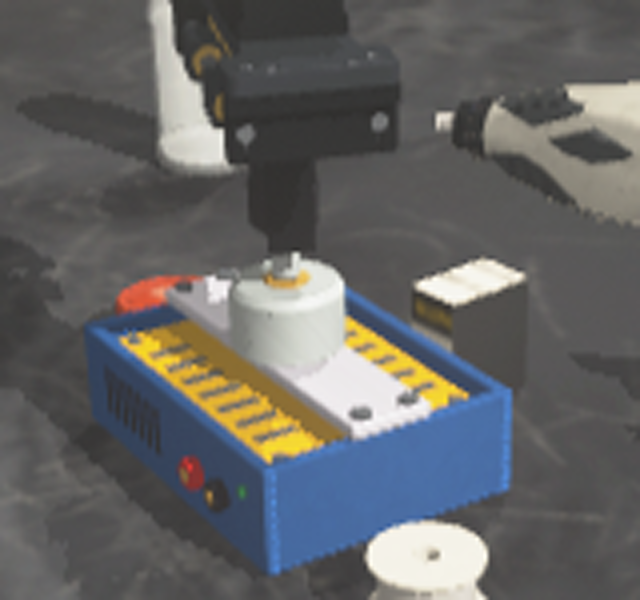

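```bash
cat > cov.py <<'E'
from h import *
def flow(n,tag):
    a=cv2.imread(f"pics/{n}0.png");b=ctrl.get_image(n)[:,:,::-1].copy();cv2.imwrite(f"pics/{n}_{tag}.png",b)
    hs=cv2.cvtColor(a,cv2.COLOR_BGR2HSV);m=cv2.inRange(hs,(15,120,60),(35,255,255))
    x0,y0,x1,y1={"side":(240,225,320,270),"scene":(240,250,365,345)}[n]
    r=np.zeros_like(m);r[y0:y1,x0:x1]=255;m&=r
    g=[cv2.cvtColor(i,cv2.COLOR_BGR2GRAY) for i in(a,b)]
    p=cv2.goodFeaturesToTrack(g[0],40,.02,3,mask=m)
    q,st,e=cv2.calcOpticalFlowPyrLK(*g,p,None,winSize=(9,9),maxLevel=2)
    d=(q-p)[st>0].reshape(-1,2)
    # predicted flow for pure z rise, 1 mm
    c=ctrl.calibration(n);K=np.array(c["K"]);o=np.array(c["origin"]);A=R.from_rotvec(c["attitude"]).as_matrix()
    def pr(w):v=A.T@(w-o);return np.array([K[0,2]+K[0,0]*v[0]/-v[2],K[1,2]-K[1,1]*v[1]/-v[2]])
    w=np.array([.509,.112,.037]);print(n,"px/mm",(pr(w+[0,0,.01])-pr(w))/10)
    print(np.round(d[np.argsort(d[:,1])],1).tolist())
for n in("side","scene"):flow(n,__import__("sys").argv[1])
E
python3 cov.py a
```

```text
side px/mm [-0.01760495 -0.43628867]
[[-16.5, -15.699999809265137], [-19.5, -15.399999618530273], [-17.399999618530273, -15.199999809265137], [-17.799999237060547, -14.600000381469727], [-17.700000762939453, -14.300000190734863], [-17.100000381469727, -13.399999618530273], [-16.899999618530273, -13.100000381469727], [-4.800000190734863, -10.699999809265137], [2.0999999046325684, -5.400000095367432], [-6.199999809265137, -5.400000095367432], [6.599999904632568, -3.700000047683716], [9.399999618530273, -2.0999999046325684], [0.20000000298023224, -1.100000023841858], [-1.2000000476837158, -1.0], [-0.6000000238418579, -0.800000011920929]]
scene px/mm [-0.0219522 -0.4186912]
[[122.5999984741211, -70.5], [14.800000190734863, -37.400001525878906], [33.20000076293945, -37.0], [5.099999904632568, -13.300000190734863], [0.6000000238418579, -8.600000381469727], [-2.799999952316284, -8.399999618530273], [-3.700000047683716, -7.800000190734863], [-2.4000000953674316, -7.5], [-2.299999952316284, -7.400000095367432], [-2.700000047683716, -7.400000095367432], [-2.4000000953674316, -7.300000190734863], [-1.100000023841858, -7.099999904632568], [-1.0, -6.699999809265137], [-0.8999999761581421, -6.699999809265137], [-3.200000047683716, -6.599999904632568], [-1.600000023841858, -6.300000190734863], [4.5, -5.0], [3.5999999046325684, -4.699999809265137], [3.4000000953674316, -3.700000047683716], [6.099999904632568, -3.299999952316284], [-5.900000095367432, -2.700000047683716], [-0.30000001192092896, -0.0], [-6.400000095367432, 0.20000000298023224], [-7.099999904632568, 0.800000011920929], [-5.800000190734863, 1.399999976158142], [-2.9000000953674316, 2.799999952316284], [-5.0, 5.5], [-16.600000381469727, 7.0], [-10.5, 7.300000190734863], [-12.0, 8.199999809265137], [-9.899999618530273, 8.5], [-10.300000190734863, 8.699999809265137], [-8.0, 8.800000190734863], [-9.199999809265137, 10.0], [-15.800000190734863, 15.699999809265137]]
```

The crop shows the yellow cover close below the case rim (about (320,470) in the crop), and the cover's shift in the scene view is about 7 px, so it has risen about 15 mm and the pin is in the gap.

>>> drive_tool --motion '[[[0,0,-0.1],[0,0,0],-1],[[0,0,-0.05],[0,0,0],-1],[[0,0,0],[0,0,0],-1],[[0,0,0],[0,0,0],-1]]'

```text
time: 11.9
position: [0.5091, 0.1123, 0.196]
tool_rot: [0.301, 3.126, 0.001]
ft_force: [0.7, 5.0, -12.0]
grip_width: 0.357
grip_force: 35.0
```

>>> drive_tool --motion '[[[0,0,-0.1],[0,0,0],-1],[[0,0,0],[0,0,0],-1],[[0,0,0],[0,0,0],-1]]'

```text
time: 12.28
position: [0.509, 0.1123, 0.1972]
tool_rot: [0.301, 3.126, 0.001]
ft_force: [1.3, 4.6, -10.8]
grip_width: 0.357
grip_force: 35.0
```

>>> drive_tool --motion '[[[0,0,-0.1],[0,0,0],-1],[[0,0,0],[0,0,0],-1],[[0,0,0],[0,0,0],-1]]'

```text
time: 12.65
position: [0.5091, 0.1122, 0.1981]
tool_rot: [0.301, 3.126, 0.001]
ft_force: [0.6, 5.7, -11.5]
grip_width: 0.349
grip_force: 35.0
```

>>> drive_tool --motion '[[[0,0,-0.05],[0,0,0],-1],[[0,0,0],[0,0,4],-1],[[0,0,0],[0,0,4],-1],[[0,0,0],[0,0,0],-1],[[0,0,0],[0,0,0],-1]]'

```text
time: 13.28
position: [0.5091, 0.1124, 0.1988]
tool_rot: [0.518, 3.098, 0.001]
ft_force: [0.7, 5.8, -11.5]
grip_width: 0.352
grip_force: 35.0
```

Run:
```python
from h import *
s=ctrl.get_state();print(s["torque"])
```

```text
[ 1.35355914 -0.27058115  0.02097668]
```

>>> drive_tool --motion '[[[0,0.05,-0.01],[0,0,4],-1],[[0,0,-0.02],[0,0,4],-1],[[0,0,0],[0,0,0],-1],[[0,0,0],[0,0,0],-1]]'

```text
time: 13.78
position: [0.5091, 0.1125, 0.1989]
tool_rot: [0.732, 3.055, 0.0]
ft_force: [1.1, 4.4, -10.9]
grip_width: 0.356
grip_force: 35.0
```

Run:
```python
from h import *
s=ctrl.get_state();print(s["torque"])
```

```text
[ 1.16558244 -0.41856929 -0.04613311]
```

>>> drive_tool --motion '[[[0,0.04,-0.02],[0,0,4],-1],[[0,0,-0.03],[0,0,4],-1],[[0,0,-0.02],[0,0,4],-1],[[0,0,-0.02],[0,0,4],-1],[[0,0,0],[0,0,0],-1]]'

```text
time: 14.4
position: [0.5093, 0.1127, 0.1997]
tool_rot: [1.149, 2.923, -0.0]
ft_force: [1.5, 4.4, -11.5]
grip_width: 0.359
grip_force: 35.0
```

Run:
```python
from h import *
s=ctrl.get_state();print(s["torque"],s["joint_positions"][6])
```

```text
[ 1.06940455 -0.36708271 -0.02180255] 0.5362986589359261
```

>>> drive_tool --motion '[[[0.02,0.05,-0.02],[0,0,4],-1],[[0,0,-0.03],[0,0,4],-1],[[0,0,-0.02],[0,0,4],-1],[[0,0,-0.02],[0,0,4],-1],[[0,0,-0.02],[0,0,4],-1],[[0,0,-0.03],[0,0,4],-1],[[0,0,0],[0,0,0],-1]]'

```text
time: 15.28
position: [0.5096, 0.113, 0.2011]
tool_rot: [1.731, 2.621, -0.0]
ft_force: [1.3, 3.1, -11.0]
grip_width: 0.355
grip_force: 35.0
```

Run:
```python
from h import *
s=ctrl.get_state();print(s["torque"],s["joint_positions"][6])
```

```text
[ 0.75244073 -0.55787896 -0.07905347] 0.12031119786480603
```

>>> drive_tool --motion '[[[0,0.02,-0.02],[0,0,4],-1],[[0,0,-0.03],[0,0,4],-1],[[0,0,-0.02],[0,0,4],-1],[[0,0,-0.02],[0,0,4],-1],[[0,0,-0.02],[0,0,4],-1],[[0,0,-0.03],[0,0,4],-1],[[0,0,0],[0,0,0],-1]]'

```text
time: 16.15
position: [0.5098, 0.113, 0.2025]
tool_rot: [2.238, 2.204, 0.0]
ft_force: [2.7, 2.8, -11.9]
grip_width: 0.356
grip_force: 35.0
```

Run:
```python
from h import *
s=ctrl.get_state();print(s["torque"],s["joint_positions"][6])
```

```text
[ 0.60504825 -0.65713151 -0.05037131] -0.29529040507051285
```

>>> drive_tool --motion '[[[0,0.03,-0.02],[0,0,4],-1],[[0,0,-0.03],[0,0,4],-1],[[0,0,-0.02],[0,0,4],-1],[[0,0,-0.02],[0,0,4],-1],[[0,0,-0.02],[0,0,4],-1],[[0,0,-0.03],[0,0,4],-1],[[0,0,0],[0,0,0],-1]]'

```text
time: 17.02
position: [0.5101, 0.1129, 0.2039]
tool_rot: [2.647, 1.691, 0.0]
ft_force: [3.9, 0.9, -11.8]
grip_width: 0.357
grip_force: 35.0
```

>>> drive_tool --motion '[[[0,0,-0.02],[0,0,4],-1],[[0,0,-0.02],[0,0,4],-1],[[0,0,0],[0,0,4],-1],[[0,0,0],[0,0,0],-1]]'

```text
time: 17.52
position: [0.5102, 0.1129, 0.2043]
tool_rot: [2.809, 1.405, 0.001]
ft_force: [4.6, 1.7, -11.2]
grip_width: 0.358
grip_force: 35.0
```

Run:
```python
from h import *
s=ctrl.get_state();print(s["torque"],s["joint_positions"][6])
```

```text
[ 0.31324656 -0.86339773 -0.09233555] -0.9189574169277833
```

>>> drive_tool --motion '[[[0,0.04,0],[0,0,4],-1],[[0,0,0],[0,0,4],-1],[[0,0,0],[0,0,4],-1],[[0,0,0],[0,0,4],-1],[[0,0,0],[0,0,0],-1]]'

```text
time: 18.15
position: [0.5104, 0.1127, 0.2043]
tool_rot: [2.977, 1.001, 0.0]
ft_force: [3.9, 0.9, -13.3]
grip_width: 0.352
grip_force: 35.0
```

Run:
```python
from h import *
s=ctrl.get_state();print(s["torque"],s["joint_positions"][6])
```

```text
[ 0.23945992 -0.82167953 -0.02593157] -1.1957698274489275
```

>>> drive_tool --motion '[[[0,0,0.05],[0,0,0],-1],[[0,0,0.05],[0,0,0],-1],[[0,0,0],[0,0,0],-1],[[0,0,0],[0,0,0],-1]]'

```text
time: 18.65
position: [0.5104, 0.1128, 0.2035]
tool_rot: [2.978, 0.997, 0.001]
ft_force: [3.6, -0.4, -9.0]
grip_width: 0.352
grip_force: 35.0
```

>>> drive_tool --motion '[[[0,0,0.05],[0,0,0],-1],[[0,0,0.05],[0,0,0],-1],[[0,0,0],[0,0,0],-1],[[0,0,0],[0,0,0],-1]]'

```text
time: 19.15
position: [0.5105, 0.1129, 0.203]
tool_rot: [2.979, 0.996, 0.001]
ft_force: [3.0, -1.9, -1.8]
grip_width: 0.357
grip_force: 35.0
```

>>> drive_tool --motion '[[[0,0,0],[0,0,0],-0.2],[[0,0,0],[0,0,0],0],[[0,0,0],[0,0,0],0.3],[[0,0,0],[0,0,0],0.3],[[0,0,0],[0,0,0],0.3],[[0,0,-2],[0,0,0],0.3],[[0,0,-4],[0,0,0],0.3],[[0,0,-4],[0,0,0],0.3],[[0,0,-3],[0,0,0],0.3],[[0,0,0],[0,0,0],0.3]]'

```text
time: 20.4
position: [0.5112, 0.1136, 0.335]
tool_rot: [2.979, 0.997, 0.009]
ft_force: [-0.6, -0.5, 0.3]
grip_width: 0.649
grip_force: 0.0
```

Run:
```python
from h import *
s=ctrl.get_state();print(s["position"],s["ft_force"])
a=cv2.resize(ctrl.get_image("side")[150:300,220:380,::-1],None,fx=4,fy=4,interpolation=2)
b=cv2.resize(ctrl.get_image("scene")[240:390,215:375,::-1],None,fx=4,fy=4,interpolation=2)
cv2.imwrite("pics/s2.png",cv2.resize(np.hstack([a,b]),(800,375)))
```

```text
[0.51120884 0.11362555 0.33501657] [-0.56491588 -0.50210777  0.32671977]
```

View pics/s2.png

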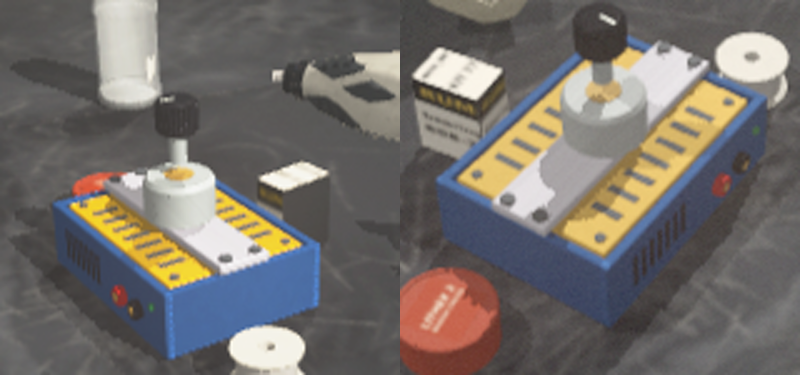

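The cover is flush with the rim in both views, with its corner at about (175,275) left and (600,240) right. The knob stands raised, the tin, spool and box look undisturbed, and the gripper is clear.

```bash
python3 -c "
from bench import ctrl
print(ctrl.close_job())"
```

```text
the job is handed in; nothing more can be done
None
```

The cover is flush with the case rim and holding on the thread, the knob is released, the three loose objects look undisturbed, and the job was handed in at about 20 s of the 64 s allowed; the pull measured at the wrist, spring and weight included, peaked at 17.5 N.

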